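# Lock the setting vice head and hold its knurled collar home

### The job

Get the stone-setting vice ready and keep it clamped for me. First swing the hinged steel lock bar down until it lies fully in its forked catch; then turn the knurled collar clockwise, seen from above, pressing lightly as you go, until its hidden keyways drop over the pins inside, and push it fully home against its spring. Finish while still holding the collar pushed home (it springs up if let go), with the bar still in its catch, and leave the other things on the bench where they are.

Things in the scene. Friction and masses are not known exactly. Their poses are not given: they have to be found in the camera images.
- holder: Stone-setting vice, fixed, steel: base plate 128 mm across, 12 thick, with a lug beside it; head disc 90 across, top at 26 mm; column 50 across up to 44 mm; sprung sleeve 48 across; above it the collar on its post. Origin on the bench on the vertical axis of post and collar; z up. The lock bar lies parallel to its x, 105 mm to its +y side, hinge towards +x, free end towards -x.
- collar: Loose knurled aluminium ring, about 160 g, 50 mm outside diameter, 36 tall, bore 28, the same all round. A 25 mm post stands in the bore and sticks out 10 mm above it (22 when home). Origin: centre of its underside, z up. At the start the underside is 72 mm above the bench, resting on three 6 mm pins of the post, 120 degrees apart, hidden inside.
- collar_top (a point): Centre of the collar's top face, 36 mm above its underside. Three blind keyways, 10 mm wide and 120 degrees apart, lie hidden in its lower half; their directions are not known. A clockwise turn (from above) of 15 to 80 degrees from the start brings them over the pins; they stay over them within about 6 degrees either way. Before that the collar will not go down at all.
- home (a point): Fixed point on the axis of post and collar, 60 mm above the bench: the solid stop where the collar's underside rests when home, 12 mm below its start. With keyways over the pins the collar first sinks about 1 mm, then a spring sleeve resists the push, about 4 N at first and 7 N at home (less the collar's weight), and lifts the collar again when it is let go.
- lock_bar (a joint): Angle of the lock bar about its horizontal hinge, rad: 0 when it lies level in its catch, growing as it is raised; 1.57 is upright. It starts between 1.0 and 1.7, is moved with about 1 to 2 N at its end, and stays where it is left.
- bar_grip (a point): Centre of the cross-grip at the free end of the lock bar: a plain steel cylinder 24 mm long and 16 mm in diameter, lying parallel to the hinge (the vice's y axis), 100 mm from the hinge. The bar is 9 mm wide and 10 mm thick.
- hinge (a point): Hinge axis of the lock bar, 40 mm above the bench, fixed on the vice, 45 mm to +x and 105 mm to +y of the vice's origin in its own frame; the axis runs along the vice's y axis. Hinge cheeks rise to 51 mm.
- catch (a point): The forked catch on the vice head, between two 5 mm cheeks 14 mm apart that rise to 54 mm; the point is where the bar's middle line lies when closed, 40 mm above the bench, 65 mm from the hinge towards the vice's -x. When closed, the cross-grip lies 35 mm beyond it, 40 mm above the bench.
- bangle: Bystander: brass bangle lying flat, 68 mm across, 8 mm high. Origin under its centre.
- pot: Bystander: small white ceramic pot, 52 mm across, 36 mm high. Origin under its centre.
- doming_block: Bystander: brass doming block, a 45 mm cube with round hollows. Origin under its centre.
- tray: Bystander: white plastic tray of findings, 110 x 160 x 28 mm. Origin under its centre.
- file: Bystander: needle file with a wooden handle, 180 mm long along its x, 12 mm high. Origin under its middle.
- brush: Bystander: bench brush lying along its x axis.
- mandrel: Bystander: tapered steel ring mandrel lying along its x axis, 300 mm long, 25 mm high. Origin under its middle.

How it is judged (in metres and radians):
On the way, in this order (a step that is already met when the one before it is completed fails the run):
1. the lock bar lies in its catch, and the collar has not been pushed home yet (value of joint lock_bar below 0.07 rad and z of collar in the frame of holder above 0.066 m), for 0.2 s.
2. the collar's keyways are over the pins and it is pushed home (z of collar in the frame of holder below 0.062 m and horizontal distance between collar and holder below 0.004 m), for 0.2 s.
At the end, for the whole second after the job is handed in: The lock bar lies in its catch (within 0.07 rad of level), and the collar sits level over its pins, within 2 mm of its stop (underside less than 62 mm above the bench, centred within 4 mm), at rest, and is still held there by the robot's fingers (more than 1 N) (all of step 2 and value of joint lock_bar below 0.07 rad and angle between collar's own z axis and vertical below 0.12 rad and linear speed of collar below 0.02 m/s and contact force between the fingers and collar above 1 N); the arm keeps its last pose, push and grip.
It fails at once if another thing on the bench is moved by more than 20 mm (distance of any of bangle, pot, doming_block, tray, file, brush, mandrel from where it was at the start of the episode above 0.02 m).
It also fails if it takes over 54 s, if anything falls off the work surface, if the arm or the gripper's body presses on something with over 40 N, if the wrist force passes 120 N, or if a joint passes its speed limit or range.

### The arm

A 6-joint arm with a two-finger parallel gripper is mounted at the origin on the work surface. World frame = base frame: x ahead of the robot, y to its left, z up, the work surface at z = 0. Lengths are in m, angles in degrees, forces in N, time in s.
With the tool pointing down it reaches from about 0.35 to 0.975 m from the base axis. Payload 4.9 kg.
Tool frame: the origin (TCP) lies at the very end of the fingers, on their centre line; the grasp point (between the pads) lies 19 mm behind it; z points along the fingers, y is the line along which they close (so a half turn about z gives the same grasp; the last joint's range is limited). The gripper opens to 85 mm and grips with 20 to 120 N. Pads are 22 mm wide; open, the fingers measure 114 mm over their backs; the gripper's body (76 mm by 85 mm) begins 54 mm behind the grasp point. The pads swing forward as they close: fully open they stand 13 mm farther back than shut.
Start: joints at [-76.49, 3.019, 92.412, -0, 84.569, -6.818], TCP at [0.217, -0.586, 0.231] pointing down, gripper open.
Joint ranges: [-172.51, 172.51], [-57.92, 126.97], [3.15, 148.05], [-58.71, 238.71], [5.1, 150.11], [-179.66, 179.66]. Speed limits (degrees/s): [147.25, 147.25, 180, 180, 180, 180].

### API

Orientations are given as [roll, pitch, yaw] about the fixed x, y, z axes, in that order (R = Rz(yaw) Ry(pitch) Rx(roll)).
In Python, from bench import observe, read_camera, camera_params, sign_off, look_for, mark_of gives the robot as it stands.
- The arm moves only by the shell command python3 -m handwheel 'ROWS' [FORCE]. ROWS is JSON, a list of rows, each an object with "rot": the turn, a rotation vector about the world's x, y, z in units of 8 degrees (1.0 is 8 degrees), a list of three; "slide": the shift along the world's x, y, z in units of 60 mm (1.0 is 60 mm), a list of three; "gripper": the closure, from 0 (fully open) to 1 (shut). A call has 1 to 12 rows; each row is the pose to reach, as a shift and turn from the pose commanded when the call began; what a row does not reach only later rows make up. A row lasts 1/8 s, in which the tool goes at most 62.5 mm and 10.7 degrees, less where a joint would pass 70% of its speed; a pose out of reach is approached as far as the arm can. A call with a gripper value outside its range is refused whole. The fingers move at their own pace and stop on an object; FORCE is the grip in N (left out, the last holds). Time passes only in rows, so rows that repeat a pose let the fingers close. It gives the time, the measured TCP pose, the force, the opening and the grip force at its end, in the units of the state.
- observe(): the state, without advancing time (a new reading comes with each control period).
- read_camera(name): name is "scene" or "top" or "wrist"; returns the picture (384x512x3 uint8, red, green, blue); there is no depth.
- camera_params(name): a dict with "fx", "fy", "cx", "cy" (pixels), "origin" and "rotation" of the camera in the world. Camera axes: x right, y down, z forward; pixel columns grow to the right and rows downward; lengths in m; the calibration is good to about 2 mm. A picture is of the moment at which its call begins: read the wrist's pose just before it. camera_params takes no time and is no camera call; for the wrist camera it gives the pose at the moment of the call.
- sign_off(): hands the job in; it is judged then, once.
Trained networks look in the newest picture that a camera, given by its name, has taken for a name from the list of things; names that differ only in an ending like _2 or _b are one class to them, and where a whole thing is asked for, a point or a joint stands for the part that bears it (a point fixed in the world has none). Each returns a list of dicts, best first, with "confidence" (0 to 1); they miss things now and then, are a little off and sometimes report something else, mostly with a low value. They report only what shows in the picture. A call takes as long as a camera call.
- look_for(camera, thing): "point" ([column, row] in pixels, amid what is visible of it).
- mark_of(camera, thing): "point" ([column, row] in pixels: a listed point, or the origin of a listed thing).
The state is a dict: "clock": time; "qpos": joint angles; "qd": joint speeds; "effort": joint torques, N m; "position": TCP position; "eef_rot": TCP orientation; "contact_force": force on the tool from outside, world axes, zero at the start; "wrist_torque": the same for the moment, N m; "finger_gap": opening from 0.0 (shut) to 1.0 (fully open); "finger_force": force on a finger pad.
Only numpy, scipy, OpenCV 4.12 (cv2) and the standard library are available. Lean on these libraries where they do the work, as an engineer would, in place of code of your own. Each camera call takes 0.05 s, during which the arm holds its last target. There are 200 camera calls.

## Working session

There is one attempt and no reset: what is moved stays moved. The work goes in short steps, Python scripts to look and compute and a shell command to move; the robot and the scene stay as the last step left them, time stands still between calls to the robot, and variables do not carry over. Pictures are saved under pics/ and viewed, at most 10 in all, crops included, and the job is handed in when it is done.

```bash
ls; mkdir -p pics; cat > h.py <<'E'
import numpy as np,cv2
from bench import *
def ray(cam,px):
    p=camera_params(cam);d=np.array([(px[0]-p['cx'])/p['fx'],(px[1]-p['cy'])/p['fy'],1.])
    return np.array(p['origin']),np.array(p['rotation'])@d
def at_z(cam,px,z):
    o,d=ray(cam,px);return o+d*(z-o[2])/d[2]
def proj(cam,P):
    p=camera_params(cam);c=np.array(p['rotation']).T@(np.array(P)-np.array(p['origin']))
    return [p['fx']*c[0]/c[2]+p['cx'],p['fy']*c[1]/c[2]+p['cy']]
E
python3 - <<'E'
from h import *
np.set_printoptions(precision=4,suppress=True)
a=[]
for c in('scene','top'):
    im=read_camera(c);a.append(im)
    p=camera_params(c);print(c,p['origin'],p['fx'])
    for n,z in(('collar_top',.108),('home',.06),('holder',0),('bar_grip',None),('hinge',.04),('catch',.04),('lock_bar',None),('bangle',0),('pot',0),('doming_block',0),('tray',0),('file',0),('brush',0),('mandrel',0)):
        for r in mark_of(c,n)[:2]: print(n,np.round(r['point'],1),round(r['confidence'],2),at_z(c,r['point'],z) if z is not None else '')
cv2.imwrite('pics/a.png',cv2.cvtColor(cv2.resize(a[0],(800,600)),cv2.COLOR_RGB2BGR))
cv2.imwrite('pics/b.png',cv2.cvtColor(cv2.resize(a[1],(800,600)),cv2.COLOR_RGB2BGR))
print(observe())
E
```

```text
pics
scene [1.1461 0.5785 0.9046] 432.172701255023Traceback (most recent call last):
  File "<stdin>", line 8, in <module>
  File "h.py", line 7, in at_z
    o,d=ray(cam,px);return o+d*(z-o[2])/d[2]
                                        ~^^^
IndexError: invalid index to scalar variable.
```

```bash
python3 - <<'E'
s=open('h.py').read()
s=s.replace("def ray","from scipy.spatial.transform import Rotation\ndef rm(p): return Rotation.from_euler('xyz',p['rotation'],degrees=True).as_matrix()\ndef ray",1).replace("np.array(p['rotation'])","rm(p)")
open('h.py','w').write(s)
E
python3 - <<'E'
from h import *
np.set_printoptions(precision=4,suppress=True)
a=[]
for c in('scene','top'):
    im=read_camera(c);a.append(im)
    p=camera_params(c);print(c,p);print(rm(p))
    for n,z in(('collar_top',.108),('home',.06),('holder',0),('bar_grip',None),('hinge',.04),('catch',.04),('lock_bar',None),('bangle',0),('pot',0),('doming_block',0),('tray',0),('file',0),('brush',0),('mandrel',0)):
        for r in mark_of(c,n)[:2]: print(n,np.round(r['point'],1),round(r['confidence'],2),at_z(c,r['point'],z) if z is not None else '')
    cv2.imwrite('pics/%s.png'%c,cv2.cvtColor(cv2.resize(im,(800,600)),cv2.COLOR_RGB2BGR))
print(observe())
E
```

```text
scene {'fx': 432.172701255023, 'fy': 432.172701255023, 'cx': 254.81791736062178, 'cy': 184.88268512236837, 'origin': array([1.1461, 0.5785, 0.9046]), 'rotation': array([-134.2361,   -0.6661,  140.0903])}
[[-0.767   0.4412 -0.4659]
 [ 0.6415  0.5405 -0.5444]
 [ 0.0116 -0.7164 -0.6976]]
collar_top [292.  202.5] 0.89 [0.582  0.0658 0.108 ]
home [289.1 210.9] 0.91 [0.575  0.0523 0.06  ]
home [253.3 258.3] 0.7 [0.7458 0.1097 0.06  ]
holder [290.1 224.5] 0.67 [0.5669 0.0535 0.    ]
bar_grip [299.3 225.9] 0.69 
hinge [300.4 251.1] 0.93 [0.6321 0.156  0.04  ]
catch [319.3 239.5] 0.56 [0.5693 0.1603 0.04  ]Traceback (most recent call last):
  File "<stdin>", line 8, in <module>
ValueError: it knows: bangle, bar_grip, brush, catch, collar, collar_top, doming_block, file, hinge, holder, home, mandrel, pot, tray
```

```bash
python3 - <<'E'
from h import *
np.set_printoptions(precision=4,suppress=True)
for c in('scene','top'):
    im=read_camera(c)
    p=camera_params(c);print(c,p['origin'])
    for n,z in(('collar_top',.108),('home',.06),('holder',0),('bar_grip',None),('hinge',.04),('catch',.04),('bangle',0),('pot',0),('doming_block',0),('tray',0),('file',0),('brush',0),('mandrel',0)):
        for r in mark_of(c,n)[:2]: print(n,np.round(r['point'],1),round(r['confidence'],2),at_z(c,r['point'],z) if z is not None else '')
    cv2.imwrite('pics/%s.png'%c,cv2.cvtColor(cv2.resize(im,(800,600)),cv2.COLOR_RGB2BGR))
print(observe())
E
```

```text
scene [1.1461 0.5785 0.9046]
collar_top [295.  200.6] 0.86 [0.5715 0.0658 0.108 ]
home [292.  211.9] 0.94 [0.5715 0.0597 0.06  ]
home [298.  251.7] 0.28 [0.6498 0.1634 0.06  ]
holder [288.9 225.5] 0.9 [0.5719 0.054  0.    ]
bar_grip [262.2 193.8] 0.75 
bar_grip [296.8 226.1] 0.53 
hinge [297.7 249.7] 0.96 [0.6343 0.1487 0.04  ]
catch [320.7 236.2] 0.67 [0.5588 0.1551 0.04  ]
bangle [262.7 193.9] 0.51 [ 0.5483 -0.0836  0.    ]
pot [249.9 256.1] 0.72 [0.7197 0.0655 0.    ]
doming_block [313.1 209.2] 0.93 [0.4771 0.0534 0.    ]
tray [345.8 336.8] 0.67 [0.6949 0.369  0.    ]
tray [300.3 224.6] 0.63 [0.5455 0.0715 0.    ]
file [385.4 248.1] 0.63 [0.4292 0.2711 0.    ]
brush [203.2 129. ] 0.58 [ 0.5026 -0.4522  0.    ]
mandrel [183.  220.1] 0.76 [ 0.785  -0.1459  0.    ]
mandrel [202.9 128.2] 0.24 [ 0.5007 -0.4566  0.    ]
top [ 0.527  -0.0492  1.3649]
collar_top [229.  198.4] 0.56 [0.5713 0.0516 0.108 ]
home [227.5 196.6] 0.75 [0.5788 0.0604 0.06  ]
holder [227.4 198.2] 0.65 [0.5758 0.0657 0.    ]
holder [380.1 222.8] 0.22 [ 0.4952 -0.4554  0.    ]
bar_grip [193.3 177.6] 0.57 
hinge [198.
[... 283 characters left out ...]

file [164.9 240.9] 0.54 [0.4292 0.2767 0.    ]
brush [379.6 222.5] 0.84 [ 0.4962 -0.4537  0.    ]
brush [226.9 201.3] 0.58 [0.5651 0.0673 0.    ]
mandrel [288.4 141.1] 0.6 [ 0.7738 -0.1423  0.    ]
{'clock': 1.85, 'qpos': array([-76.4918,   3.0212,  92.4124,  -0.0009,  84.5683,  -6.8176]), 'qd': array([-0.0354,  0.009 , -0.1098, -0.077 ,  0.0652,  0.0524]), 'effort': array([ -0.0003, -39.3667, -37.0453,  -0.0001,   0.0007,  -0.    ]), 'position': array([ 0.2171, -0.5861,  0.2313]), 'eef_rot': array([-179.998 ,    0.0007,   20.3258]), 'contact_force': array([-0.0582,  0.7107, -0.1268]), 'wrist_torque': array([-0.0303, -0.0051,  0.0172]), 'finger_force': 0.0, 'finger_gap': 0.9999574701491644}
```

View pics/scene.png

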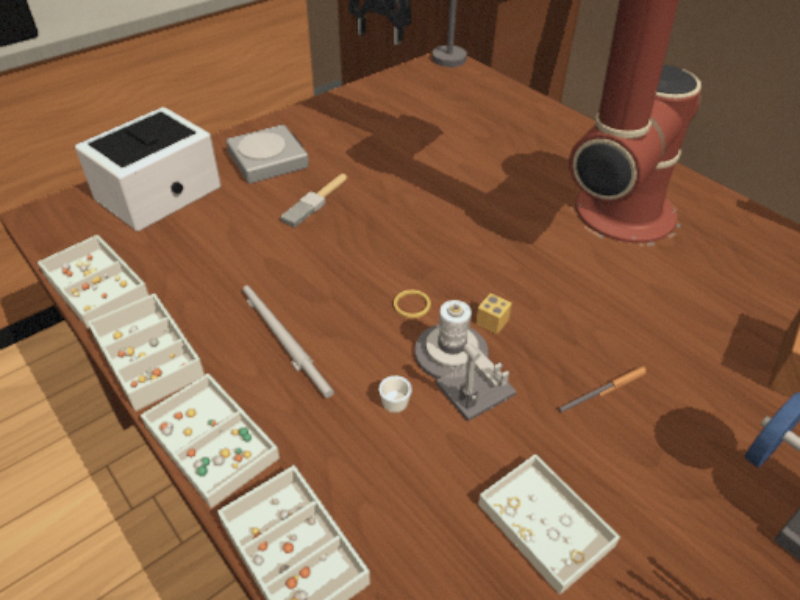

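View pics/top.png

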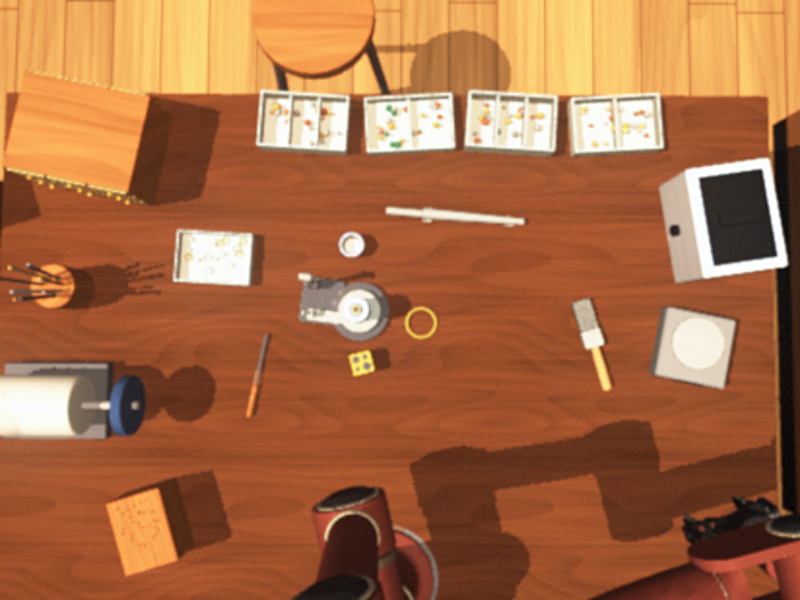

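```bash
R='{"rot":[0,0,0],"slide":[5.5,10.5,1.5],"gripper":1}'; python3 -m handwheel '[{"rot":[0,0,0],"slide":[5.5,10.5,1.5],"gripper":1},{"rot":[0,0,0],"slide":[5.5,10.5,1.5],"gripper":1},{"rot":[0,0,0],"slide":[5.5,10.5,1.5],"gripper":1},{"rot":[0,0,0],"slide":[5.5,10.5,1.5],"gripper":1},{"rot":[0,0,0],"slide":[5.5,10.5,1.5],"gripper":1},{"rot":[0,0,0],"slide":[5.5,10.5,1.5],"gripper":1},{"rot":[0,0,0],"slide":[5.5,10.5,1.5],"gripper":1},{"rot":[0,0,0],"slide":[5.5,10.5,1.5],"gripper":1},{"rot":[0,0,0],"slide":[5.5,10.5,1.5],"gripper":1},{"rot":[0,0,0],"slide":[5.5,10.5,1.5],"gripper":1},{"rot":[0,0,0],"slide":[5.5,10.5,1.5],"gripper":1},{"rot":[0,0,0],"slide":[5.5,10.5,1.5],"gripper":1}]'
python3 -m handwheel '[{"rot":[0,0,0],"slide":[0,0,0],"gripper":1},{"rot":[0,0,0],"slide":[0,0,0],"gripper":1}]'
python3 - <<'E'
from h import *
np.set_printoptions(precision=4,suppress=True)
c='wrist'
print(observe()['position'],observe()['eef_rot'])
p=camera_params(c);im=read_camera(c);print(p)
for n,z in(('collar_top',.108),('home',.06),('holder',0),('bar_grip',.135),('hinge',.04),('catch',.04),('bangle',0),('pot',0),('doming_block',0)):
    for r in mark_of(c,n)[:2]: print(n,np.round(r['point'],1),round(r['confidence'],2),at_z(c,r['point'],z) if z is not None else '')
cv2.imwrite('pics/w1.png',cv2.cvtColor(cv2.resize(im,(800,600)),cv2.COLOR_RGB2BGR))
E
```

```text
clock: 3.35
position: [0.548, 0.0468, 0.3219]
eef_rot: [-180.0, -0.0, 20.5]
contact_force: [-0.0, -0.8, -0.0]
finger_gap: -0.003
finger_force: 0.0
clock: 3.6
position: [0.5468, 0.0434, 0.3211]
eef_rot: [180.0, 0.0, 20.3]
contact_force: [-0.0, 0.6, -0.4]
finger_gap: -0.001
finger_force: 0.0
[0.5468 0.0434 0.3211] [179.9868   0.0364  20.3112]
{'fx': 279.66292126093816, 'fy': 279.66292126093816, 'cx': 253.41700843662633, 'cy': 187.55148747070055, 'origin': array([0.6094, 0.065 , 0.4637]), 'rotation': array([164.7376,  -0.0204, -69.7226])}
collar_top [255.6 137.8] 0.83 [0.5802 0.0507 0.108 ]
home [249.7 140.2] 0.68 [0.5702 0.0555 0.06  ]
holder [249.  135.4] 0.8 [0.5714 0.058  0.    ]
bar_grip [184.7  57.8] 0.87 [0.6363 0.1536 0.135 ]
hinge [201.7  73.2] 0.59 [0.6332 0.1512 0.04  ]
catch [183.5 116.2] 0.95 [0.5677 0.1588 0.04  ]
catch [250.  133.7] 0.69 [0.5777 0.0584 0.04  ]
bangle [322.6 174.9] 0.72 [ 0.5527 -0.0813  0.    ]
pot [275.1  39.6] 0.86 [ 0.7186  0.0705 -0.    ]
doming_block [234.8 197. ] 0.94 [0.4641 0.0458 0.    ]
doming_block [255.2 137.8] 0.61 [0.5715 0.048  0.    ]
```

View pics/w1.png

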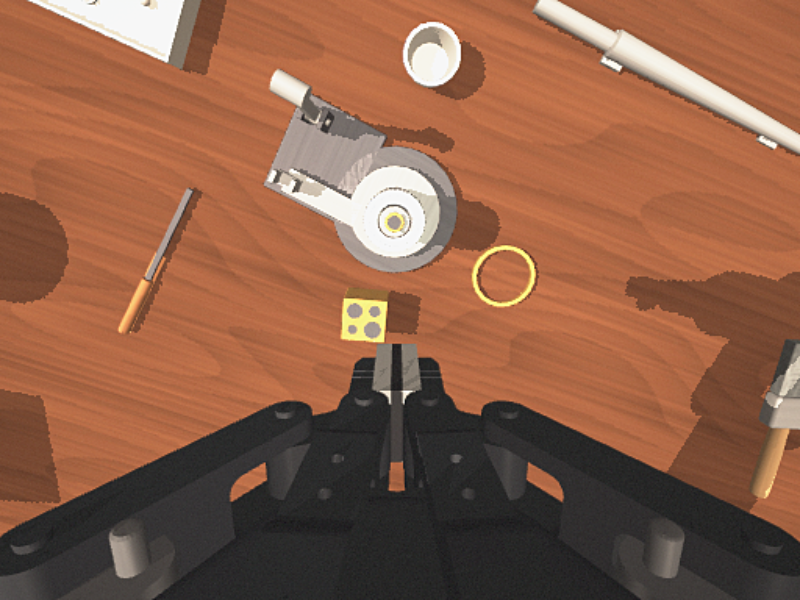

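```bash
python3 - <<'E'
from h import *
from scipy.optimize import least_squares
np.set_printoptions(precision=4,suppress=True)
T=(0,0,.108);H=(0,0,.06);O=(0,0,0);G='g';HI=(.045,.105,.04);C=(-.02,.105,.04);P=(0,0,.118)
D=[('scene',T,(292,202.5)),('scene',T,(295,200.6)),('scene',H,(289.1,210.9)),('scene',H,(292,211.9)),('scene',O,(290,224.5)),('scene',O,(288.9,225.5)),('scene',HI,(300.4,251.1)),('scene',HI,(297.7,249.7)),('scene',C,(319.3,239.5)),('scene',C,(320.7,236.2)),('scene',G,(299.3,225.9)),
('top',T,(229,198.4)),('top',H,(227.5,196.6)),('top',O,(227.4,198.2)),('top',G,(193.3,177.6)),('top',HI,(198,179.2)),('top',C,(197.5,202.2)),
('wrist',T,(255.6,137.8)),('wrist',H,(249.7,140.2)),('wrist',O,(249,135.4)),('wrist',G,(184.7,57.8)),('wrist',HI,(201.7,73.2)),('wrist',C,(183.5,116.2)),('wrist',P,(252.2,142.1)),('wrist',P,(252.2,142.1)),('wrist',HI,(203.5,75.5))]
par={c:camera_params(c) for c in('scene','top','wrist')}
import h; h.camera_params=lambda c:par[c]
def f(v):
    r=[]
    c,s=np.cos(v[2]),np.sin(v[2])
    for cam,L,px in D:
        if L=='g': L=(.045-.1*np.cos(v[3]),.105,.04+.1*np.sin(v[3]))
        r+=list(np.subtract(proj(cam,(v[0]+c*L[0]-s*L[1],v[1]+s*L[0]+c*L[1],L[2])),px))
    return np.array(r)
s=least_squares(f,[.573,.055,-.1,1.4],loss='soft_l1')
print(s.x,np.degrees(s.x[2:]));print(np.round(f(s.x).reshape(-1,2),1))
v=s.x;c,s_=np.cos(v[2]),np.sin(v[2])
for n,L in(('hinge',HI),('catch',C),('gripclosed',(-.055,.105,.04)),('grip',(.045-.1*np.cos(v[3]),.105,.04+.1*np.sin(v[3])))):print(n,v[0]+c*L[0]-s_*L[1],v[1]+s_*L[0]+c*L[1],L[2])
E
```

```text
[ 0.5742  0.0545 -0.1265  1.6124] [-7.2458 92.3846]
[[-0.8 -3.9]
 [-3.8 -2. ]
 [ 0.8  0.3]
 [-2.1 -0.7]
 [-1.6  1.5]
 [-0.5  0.5]
 [-0.9 -0.8]
 [ 1.8  0.6]
 [ 0.7 -0.1]
 [-0.7  3.2]
 [ 2.4 -1.1]
 [-0.9 -0.9]
 [ 1.8  1.4]
 [ 3.3  0.5]
 [ 2.3 -0.9]
 [ 2.3  1.5]
 [ 0.1 -2.2]
 [-4.   3.9]
 [ 2.1 -2. ]
 [ 3.  -0.6]
 [ 0.6 -0. ]
 [-1.   0.5]
 [-1.3 -0.4]
 [-0.6  0.5]
 [-0.6  0.5]
 [-2.8 -1.8]]
hinge 0.6320975059878775 0.15298641164294516 0.04
catch 0.5676165834252562 0.16118462031760322 0.04
gripclosed 0.5328960866607678 0.16559904037318834 0.04
grip 0.636224967008013 0.1524616395802203 0.13991340590636198
```

```bash
python3 -m handwheel '[{"rot":[0,0,-3.45],"slide":[2.1,1.73,0],"gripper":1},{"rot":[0,0,-3.45],"slide":[2.1,1.73,0],"gripper":1},{"rot":[0,0,-3.45],"slide":[2.1,1.73,0],"gripper":1},{"rot":[0,0,-3.45],"slide":[2.1,1.73,-1],"gripper":1},{"rot":[0,0,-3.45],"slide":[2.1,1.73,-2],"gripper":1},{"rot":[0,0,-3.45],"slide":[2.1,1.73,-3],"gripper":1},{"rot":[0,0,-3.45],"slide":[2.1,1.73,-3.27],"gripper":1},{"rot":[0,0,-3.45],"slide":[2.1,1.73,-3.27],"gripper":1}]'
```

```text
clock: 5.1
position: [0.673, 0.1477, 0.1249]
eef_rot: [180.0, 0.1, -7.3]
contact_force: [0.2, -0.9, 0.4]
finger_gap: 0.0
finger_force: 0.0
```

```bash
python3 -m handwheel '[{"rot":[0,0,0],"slide":[-0.35,0.04,0],"gripper":1},{"rot":[0,0,0],"slide":[-0.78,0.10,0.03],"gripper":1},{"rot":[0,0,0],"slide":[-1.14,0.145,-0.08],"gripper":1},{"rot":[0,0,0],"slide":[-1.35,0.17,-0.11],"gripper":1},{"rot":[0,0,0],"slide":[-1.55,0.2,-0.15],"gripper":1},{"rot":[0,0,0],"slide":[-1.73,0.22,-0.3],"gripper":1},{"rot":[0,0,0],"slide":[-1.89,0.24,-0.47],"gripper":1},{"rot":[0,0,0],"slide":[-2.03,0.26,-0.66],"gripper":1},{"rot":[0,0,0],"slide":[-2.15,0.27,-0.85],"gripper":1},{"rot":[0,0,0],"slide":[-2.25,0.29,-1.05],"gripper":1},{"rot":[0,0,0],"slide":[-2.35,0.3,-1.25],"gripper":1},{"rot":[0,0,0],"slide":[-2.35,0.3,-1.29],"gripper":1}]'
```

```text
clock: 6.6
position: [0.5311, 0.1658, 0.0476]
eef_rot: [180.0, 0.2, -7.3]
contact_force: [-5.8, -1.1, 11.6]
finger_gap: -0.001
finger_force: 5.8
```

```bash
python3 -m handwheel '[{"rot":[0,0,0],"slide":[-0.02,0,-0.03],"gripper":1},{"rot":[0,0,0],"slide":[-0.02,0,-0.03],"gripper":1},{"rot":[0,0,0],"slide":[-0.02,0,-0.03],"gripper":1}]'
python3 -m handwheel '[{"rot":[0,0,0],"slide":[0,0,1],"gripper":0.5},{"rot":[0,0,0],"slide":[0,-0.5,2],"gripper":0},{"rot":[0,0,0],"slide":[0,-1.5,3],"gripper":0},{"rot":[0,0,0],"slide":[0,-2,3.5],"gripper":0},{"rot":[0,0,0],"slide":[0,-2,3.5],"gripper":0}]'
python3 - <<'E'
from h import *
np.set_printoptions(precision=4,suppress=True)
c='wrist'
im=read_camera(c)
for n,z in(('collar_top',.108),('home',.06),('holder',0),('bar_grip',.04),('hinge',.04),('catch',.04)):
    for r in mark_of(c,n)[:2]: print(n,np.round(r['point'],1),round(r['confidence'],2),at_z(c,r['point'],z) if z is not None else '')
for n,P in(('top',(.5742,.0545,.108)),('post',(.5742,.0545,.118)),('grip',(.533,.1656,.04)),('hinge',(.632,.153,.04))): print(n,np.array(proj(c,P))*1.5625)
cv2.imwrite('pics/w2.png',cv2.cvtColor(cv2.resize(im,(800,600)),cv2.COLOR_RGB2BGR))
E
```

```text
clock: 6.98
position: [0.5311, 0.1659, 0.0476]
eef_rot: [180.0, 0.0, -7.3]
contact_force: [-6.0, -0.9, 11.3]
finger_gap: 0.003
finger_force: 5.5
clock: 7.6
position: [0.5329, 0.0436, 0.2605]
eef_rot: [-180.0, -0.5, -7.5]
contact_force: [-0.4, -0.1, 0.1]
finger_gap: 0.997
finger_force: 0.0
collar_top [237.4 138.9] 0.64 [0.5725 0.0552 0.108 ]
holder [240.3 131.8] 0.77 [0.5705 0.0582 0.    ]
bar_grip [163.1 178.3] 0.68 [0.5264 0.1646 0.04  ]
hinge [157.3  96.7] 0.56 [0.6269 0.1502 0.04  ]
hinge [162.  150.1] 0.18 [0.5628 0.1583 0.04  ]
catch [161.2 151.8] 0.79 [0.5609 0.1598 0.04  ]
top [373.288  211.5527]
post [372.5051 212.9238]
grip [252.1922 271.2215]
hinge [240.9606 145.0206]
```

View pics/w2.png

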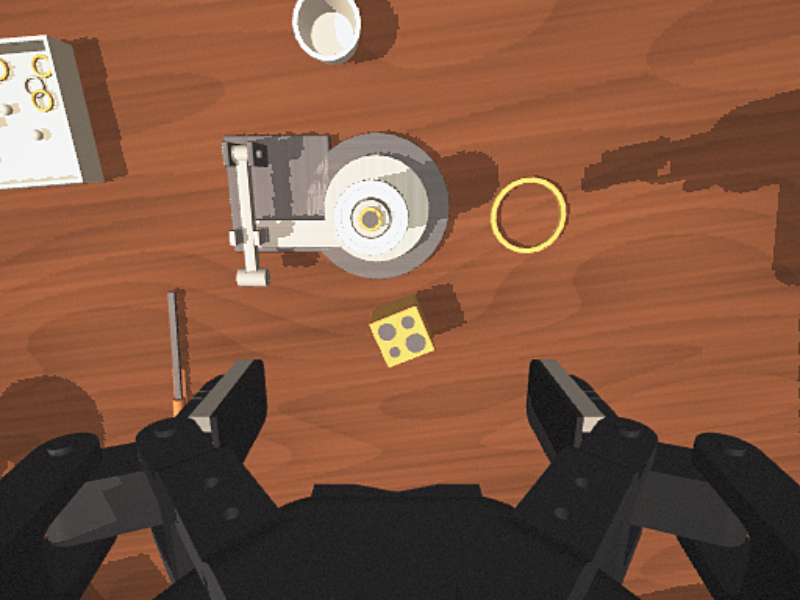

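```bash
python3 -m handwheel '[{"rot":[0,0,0],"slide":[0,0,0],"gripper":0},{"rot":[0,0,0],"slide":[0,0,0],"gripper":0}]'; python3 - <<'E'
from h import *
np.set_printoptions(precision=4,suppress=True)
c='wrist'
im=read_camera(c)
for n,z in(('collar_top',.108),('bar_grip',.04),('hinge',.04),('catch',.04)):
    for r in mark_of(c,n)[:1]: print(n,np.round(r['point'],1),round(r['confidence'],2),at_z(c,r['point'],z))
g=cv2.cvtColor(im,cv2.COLOR_RGB2GRAY)
g=cv2.resize(g,None,fx=4,fy=4,interpolation=cv2.INTER_CUBIC)
x0,y0=840,450;cr=g[y0:y0+250,x0:x0+250]
for r0,r1 in((25,60),(70,120)):
    k=cv2.HoughCircles(cr,cv2.HOUGH_GRADIENT_ALT,1.5,5,param1=150,param2=.6,minRadius=r0,maxRadius=r1)
    if k is not None:
        for q in k.reshape(-1,k.shape[-1])[:4]:
            px=((q[0]+x0)/4-.375,(q[1]+y0)/4-.375);print(q[2]/4,px,at_z(c,px,.108),at_z(c,px,.118))
for n,P in(('top',(.5742,.0545,.108)),('post',(.5742,.0545,.118))): print(n,proj(c,P))
cv2.imwrite('pics/w3.png',cv2.cvtColor(cv2.resize(im[90:210,130:290],(800,600),interpolation=cv2.INTER_CUBIC),cv2.COLOR_RGB2BGR))
E
```

```text
clock: 8.2
position: [0.5308, 0.0461, 0.2554]
eef_rot: [180.0, 0.0, -7.2]
contact_force: [-0.1, -0.3, -0.3]
finger_gap: 0.999
finger_force: 0.0
collar_top [239.2 136.2] 0.85 [0.5746 0.0536 0.108 ]
bar_grip [162.4 172.8] 0.97 [0.5353 0.1639 0.04  ]
hinge [156.1  95.2] 0.86 [0.6311 0.1511 0.04  ]
13.317029 (np.float32(238.875), np.float32(135.375)) [0.5755 0.0536 0.108 ] [0.5763 0.053  0.118 ]
8.993658 (np.float32(238.875), np.float32(135.375)) [0.5755 0.0536 0.108 ] [0.5763 0.053  0.118 ]
11.544018 (np.float32(238.875), np.float32(135.375)) [0.5755 0.0536 0.108 ] [0.5763 0.053  0.118 ]
top [np.float64(238.2053102965305), np.float64(136.77914684119474)]
post [np.float64(237.6832706755671), np.float64(137.65738705523958)]
```

View pics/w3.png

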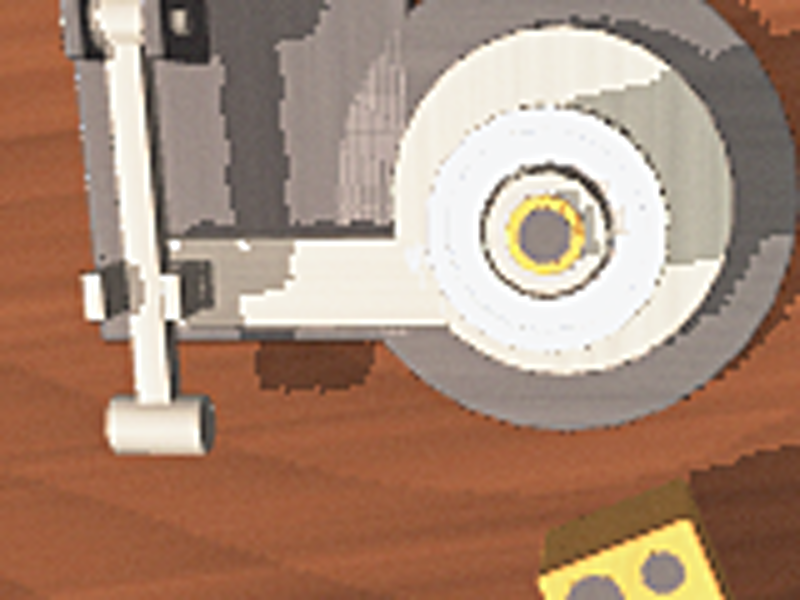

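```bash
python3 -m handwheel '[{"rot":[0,0,11],"slide":[0.74,0.13,0],"gripper":0},{"rot":[0,0,11],"slide":[0.74,0.13,0],"gripper":0},{"rot":[0,0,11],"slide":[0.74,0.13,0],"gripper":0},{"rot":[0,0,11],"slide":[0.74,0.13,0],"gripper":0},{"rot":[0,0,11],"slide":[0.74,0.13,0],"gripper":0},{"rot":[0,0,11],"slide":[0.74,0.13,-0.5],"gripper":0},{"rot":[0,0,11],"slide":[0.74,0.13,-1],"gripper":0},{"rot":[0,0,11],"slide":[0.74,0.13,-1.3],"gripper":0},{"rot":[0,0,11],"slide":[0.74,0.13,-1.6],"gripper":0},{"rot":[0,0,11],"slide":[0.74,0.13,-2.2],"gripper":0},{"rot":[0,0,11],"slide":[0.74,0.13,-2.7],"gripper":0},{"rot":[0,0,11],"slide":[0.74,0.13,-3.02],"gripper":0}]' 50
python3 -m handwheel '[{"rot":[0,0,0],"slide":[0,0,0],"gripper":0.2},{"rot":[0,0,0],"slide":[0,0,0],"gripper":0.3},{"rot":[0,0,0],"slide":[0,0,0],"gripper":0.36}]' 20
```

```text
clock: 9.95
position: [0.5747, 0.0535, 0.073]
eef_rot: [-179.9, 0.0, 80.6]
contact_force: [-1.2, -1.0, -0.3]
finger_gap: 0.999
finger_force: 0.0
clock: 10.32
position: [0.5765, 0.0535, 0.0765]
eef_rot: [179.8, -0.0, 80.7]
contact_force: [0.3, 0.4, 0.4]
finger_gap: 0.642
finger_force: 0.0
```

```bash
python3 -m handwheel '[{"rot":[0,0,0],"slide":[0,0,0],"gripper":0.4},{"rot":[0,0,0],"slide":[0,0,0],"gripper":0.44},{"rot":[0,0,0],"slide":[0,0,0],"gripper":0.5},{"rot":[0,0,0],"slide":[0,0,0],"gripper":0.5},{"rot":[0,0,0],"slide":[0,0,0],"gripper":0.5}]' 20
```

```text
clock: 10.95
position: [0.5756, 0.0536, 0.0758]
eef_rot: [180.0, -0.0, 80.7]
contact_force: [-2.4, -0.2, 6.5]
finger_gap: 0.582
finger_force: 21.1
```

```bash
python3 -m handwheel '[{"rot":[0,0,0],"slide":[0,0,-0.02],"gripper":0.6},{"rot":[0,0,-0.5],"slide":[0,0,-0.02],"gripper":0.6},{"rot":[0,0,-1],"slide":[0,0,-0.02],"gripper":0.6},{"rot":[0,0,-1],"slide":[0,0,-0.02],"gripper":0.6}]' 40
```

```text
clock: 11.45
position: [0.5753, 0.0532, 0.0756]
eef_rot: [-180.0, 0.1, 72.7]
contact_force: [-8.4, -2.3, 13.2]
finger_gap: 0.575
finger_force: 41.3
```

```bash
python3 -m handwheel '[{"rot":[0,0,-0.5],"slide":[-0.02,-0.005,0],"gripper":0.6},{"rot":[0,0,-1],"slide":[-0.02,-0.005,0],"gripper":0.6},{"rot":[0,0,-1],"slide":[-0.02,-0.005,0],"gripper":0.6}]'
python3 -m handwheel '[{"rot":[0,0,-0.4],"slide":[0,0,0],"gripper":0.6},{"rot":[0,0,-0.7],"slide":[0,0,0],"gripper":0.6},{"rot":[0,0,-0.7],"slide":[0,0,0],"gripper":0.6}]'
```

```text
clock: 11.82
position: [0.5746, 0.0528, 0.0754]
eef_rot: [180.0, 0.0, 64.7]
contact_force: [-5.0, -2.0, 8.6]
finger_gap: 0.576
finger_force: 41.0
clock: 12.2
position: [0.5745, 0.0532, 0.075]
eef_rot: [180.0, -0.0, 59.1]
contact_force: [-3.5, -0.6, 7.3]
finger_gap: 0.575
finger_force: 40.8
```

```bash
for i in 1 2; do :; done; python3 -m handwheel '[{"rot":[0,0,-0.4],"slide":[0,0,-0.01],"gripper":0.6},{"rot":[0,0,-0.7],"slide":[0,0,-0.01],"gripper":0.6},{"rot":[0,0,-0.7],"slide":[0,0,-0.01],"gripper":0.6}]'
python3 -m handwheel '[{"rot":[0,0,-0.4],"slide":[0,0,0],"gripper":0.6},{"rot":[0,0,-0.7],"slide":[0,0,0],"gripper":0.6},{"rot":[0,0,-0.7],"slide":[0,0,0],"gripper":0.6}]'
```

```text
clock: 12.58
position: [0.5746, 0.0534, 0.0737]
eef_rot: [180.0, -0.1, 53.5]
contact_force: [-1.7, 1.4, 5.8]
finger_gap: 0.577
finger_force: 40.6
clock: 12.95
position: [0.5743, 0.0533, 0.0731]
eef_rot: [180.0, -0.0, 48.0]
contact_force: [-1.7, 1.2, 3.3]
finger_gap: 0.576
finger_force: 40.7
```

```bash
python3 -m handwheel '[{"rot":[0,0,0],"slide":[0,0,-0.03],"gripper":0.6},{"rot":[0,0,0],"slide":[0,0,-0.05],"gripper":0.6},{"rot":[0,0,0],"slide":[0,0,-0.05],"gripper":0.6}]'; python3 - <<'E'
from h import *
np.set_printoptions(precision=4,suppress=True)
im=read_camera('wrist');print(observe()['wrist_torque'])
cv2.imwrite('pics/w4.png',cv2.cvtColor(cv2.resize(im[60:324,80:432],(800,600),interpolation=cv2.INTER_CUBIC),cv2.COLOR_RGB2BGR))
E
```

```text
clock: 13.32
position: [0.5743, 0.0533, 0.0699]
eef_rot: [180.0, -0.0, 47.9]
contact_force: [-0.2, 0.0, 3.8]
finger_gap: 0.576
finger_force: 40.8
[ 0.1136  0.1142 -0.0733]
```

View pics/w4.png

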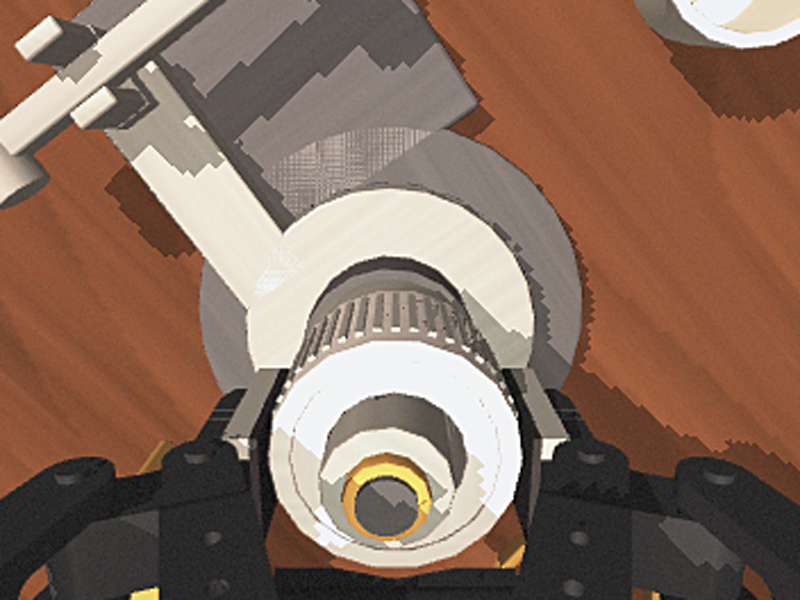

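```bash
python3 -m handwheel '[{"rot":[0,0,0],"slide":[0,0,-0.04],"gripper":0.65},{"rot":[0,0,0],"slide":[0,0,-0.08],"gripper":0.65},{"rot":[0,0,0],"slide":[0,0,-0.11],"gripper":0.65},{"rot":[0,0,0],"slide":[0,0,-0.14],"gripper":0.65},{"rot":[0,0,0],"slide":[0,0,-0.14],"gripper":0.65},{"rot":[0,0,0],"slide":[0,0,-0.14],"gripper":0.65}]' 60
```

```text
clock: 14.12
position: [0.5744, 0.0533, 0.0642]
eef_rot: [-180.0, 0.0, 48.0]
contact_force: [-9.5, 0.4, 18.6]
finger_gap: 0.574
finger_force: 63.8
```

```bash
python3 -m handwheel '[{"rot":[0,0,0],"slide":[-0.02,0,-0.02],"gripper":0.65},{"rot":[0,0,0],"slide":[-0.02,0,-0.02],"gripper":0.65},{"rot":[0,0,0],"slide":[-0.02,0,-0.02],"gripper":0.65},{"rot":[0,0,0],"slide":[-0.02,0,-0.02],"gripper":0.65}]'; python3 - <<'E'
from h import *
np.set_printoptions(precision=4,suppress=True)
im=read_camera('wrist');print(observe()['position'],observe()['contact_force'])
for z in(.096,.098,.108,.118): print(z,(np.array(proj('wrist',(.5745,.0535,z)))-[80,60])*800/352)
cv2.imwrite('pics/w5.png',cv2.cvtColor(cv2.resize(im[60:324,80:432],(800,600),interpolation=cv2.INTER_CUBIC),cv2.COLOR_RGB2BGR))
for c in('scene','top'):
    read_camera(c)
    for n in('bangle','pot','doming_block','bar_grip'): print(c,n,[(np.round(r['point'],1),round(r['confidence'],2)) for r in mark_of(c,n)[:1]])
E
```

```text
clock: 14.62
position: [0.5744, 0.0533, 0.0642]
eef_rot: [179.9, -0.1, 47.9]
contact_force: [-8.0, 1.0, 20.9]
finger_gap: 0.573
finger_force: 64.1
[0.5744 0.0533 0.0642] [-8.0574  0.4269 19.9303]
0.096 [387.5742 463.0107]
0.098 [387.4815 468.4674]
0.108 [386.9703 498.5622]
0.118 [386.3631 534.3101]
scene bangle [(array([262.5, 193.1]), 0.58)]
scene pot [(array([252.9, 257.1]), 0.77)]
scene doming_block [(array([315.6, 206.1]), 0.77)]
scene bar_grip [(array([328.7, 234.2]), 0.64)]
top bangle [(array([269.2, 201.2]), 0.47)]
top pot [(array([225.4, 160.2]), 0.5)]
top doming_block [(array([138.7, 162.6]), 0.73)]
top bar_grip []
```

View pics/w5.png

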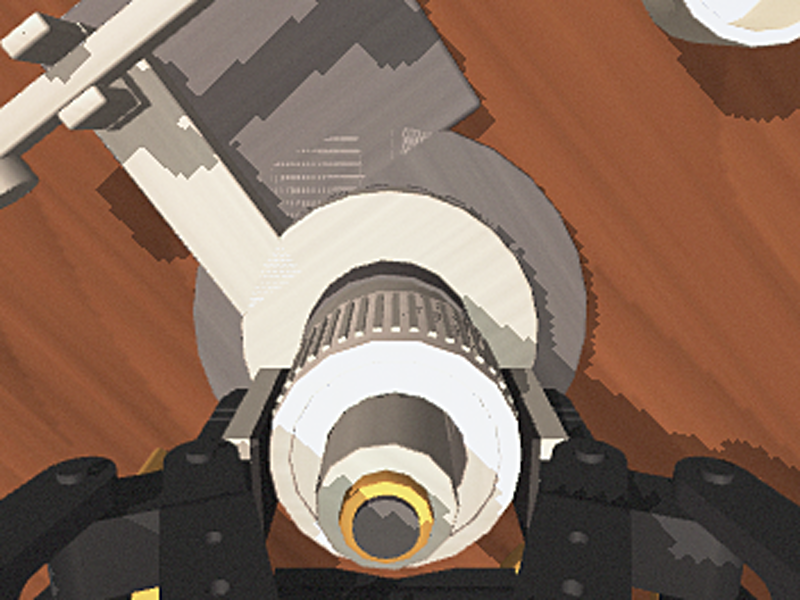

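```bash
python3 -c "
from bench import *
print(sign_off())"
```

```text
the job is handed in; nothing more can be done
None
```

I closed the lock bar in its catch, turned the collar clockwise onto its pins, and handed the job in with the gripper still holding it at its stop; the pictures and forces agree with this, but sign-off returned no verdict.

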